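# Tare the bench scale with its momentary paddle switch

### The job

Tare the scale for the empty carton: on the switch box whose lever ends in a flat paddle, push the paddle as far as it goes towards the end of the box that carries the raised bar, hold it there for at least a full second, then let go so that it springs back upright. Do not push it the opposite way (that prints a label), and leave the ball-topped lever of the other box alone.

Things in the scene. Friction and masses are not known exactly. Their poses are not given: they have to be found in the camera images.
- tare (a joint): Angle (rad) of the paddle lever. 0 = upright; positive = leaning towards the raised-bar end of its box; stops at -0.5 and +0.5. A spring pulls it back to 0 within about half a second of being let go; holding it at the +0.5 stop takes about 5 N on the middle of the paddle. The lever pivots on the top face of the box, 65 mm below its top edge.
- tare_top (a point): Middle of the top edge of the paddle; it moves with the lever. The paddle is a black flat blade 40 mm wide (along its x), 8 mm thick (along its y, the direction it swings) and 40 mm tall on a thin steel rod; upright, its top stands 65 mm above the top of the box and 110 mm above the table. y points towards the raised-bar end, z up along the lever.
- tare_mark (a point): Fixed point on the paddle's switch box: the middle of the top of the raised aluminium bar (70 x 10 mm, 9 mm high) that runs across one end of the box. The box is a grey block 90 x 130 mm and 45 mm high, screwed to the table; the lever stands at its centre, 55 mm from this point. y is level and points from the lever to the bar (the way to push), x is level along the bar and the lever's hinge, z up.
- jog (a joint): Angle (rad) of the other lever, 0 = upright, springy, range -0.5 to 0.5: on a second grey box of the same size, also with a bar, but this lever is a thin rod that ends in a black ball of 28 mm diameter, 110 mm above the table. To be left alone.

How it is judged:
By the outcome, as a careful person would: the job done as asked, in the order asked, and still so for the second after the job is handed in, with the robot touching nothing.
It also fails if it takes over 38 s, if anything falls off the work surface, if the arm or the gripper's body presses on something with over 40 N, if the wrist force passes 120 N, or if a joint passes its speed limit or range.

### The arm

A 7-joint arm with a two-finger parallel gripper is mounted at the origin on the work surface. World frame = base frame: x ahead of the robot, y to its left, z up, the work surface at z = 0. Lengths are in m, angles in degrees, forces in N, time in s.
With the tool pointing down it reaches from about 0.425 to 0.875 m from the base axis. Payload 4.7 kg.
Tool frame: the origin (TCP) lies midway between the tips of the shut fingers; the grasp point (between the pads) lies env.grip_point_offset behind it (env.grip_point_offset is the distance from the TCP to the grasp point, in m); z points along the fingers, y is the line along which they close (so a half turn about z gives the same grasp; the last joint's range is limited). The gripper opens to 87 mm and grips with 3 to 60 N. Pads are 19 mm wide; open, the fingers measure 117 mm over their backs; the gripper's body (75 mm by 190 mm) begins 51 mm behind the grasp point.
Start: joints at [78.1, 18.392, -4.016, 83.108, 1.295, 78.541, -3.26], TCP at [0.143, -0.634, 0.223] pointing down, gripper open.
Joint ranges: [-163.93, 163.93], [-17.29, 119.83], [-79.2, 71.16], [3.27, 140.29], [-89.18, 269.18], [5.43, 117.66], [-154.24, 154.24]. Speed limits (degrees/s): [147.25, 147.25, 180, 180, 180, 180, 180].

### API

Orientations are given as [roll, pitch, yaw] about the fixed x, y, z axes, in that order (R = Rz(yaw) Ry(pitch) Rx(roll)).
In Python, from cell import env gives the robot as it stands.
- The arm moves only by the shell command python3 -m creep 'ROWS' [FORCE]. ROWS is a JSON object of lists of equal length, an entry for each row: "translation": the shift along the tool's x, y, z in units of 0.08 m (1.0 is 0.08 m), a list of three; "turn": the turn, a rotation vector about the tool's x, y, z in units of 180 degrees (1.0 is 180 degrees), a list of three; "grip": the opening, from 0 (shut) to 1 (fully open). In form: {"translation": [[x, y, z], ...], "turn": [[ax, ay, az], ...], "grip": [grip, ...]}. A call has 1 to 5 rows; each row shifts and turns the commanded pose from where the row before left it, along the tool's axes as they then stand; what a row does not reach is not made up. A row lasts 1/8 s, in which the tool goes at most 62.5 mm and 10.7 degrees, less where a joint would pass 70% of its speed; a pose out of reach is approached as far as the arm can. A call with a number of a shift or a turn outside -1 to 1 is refused whole. A call with a gripper value outside its range is refused whole. The fingers move at their own pace and stop on an object; FORCE is the grip in N (left out, the last holds). Time passes only in rows, so rows that do not move let the fingers close. It gives the time, the measured TCP pose, the force, the opening and the grip force at its end, in the units of the state.
- env.get_obs(): the state, without advancing time (a new reading comes with each control period).
- env.read_camera(name): name is "scene" or "top" or "wrist"; returns a dict with "frame" (420x560x3 uint8, red, green, blue), "z_map" (420x560 float32, m along the optical axis (not along the pixel's ray), 0 where there is no reading), "K" (3x3 intrinsics, pixels), "D" ([k1, k2, p1, p2, k3] as OpenCV has them; the pictures are not rectified), "rvec" (rotation vector, rad) and "tvec" (3), from world to camera coordinates, as OpenCV has them. Camera axes: x right, y down, z forward; pixel columns grow to the right and rows downward; lengths in m; the calibration is good to about 2 mm. A picture is of the moment at which its call begins.
- env.sign_off(): hands the job in; it is judged then, once.
The state is a dict: "time_s": time; "qpos": joint angles; "joint_velocities": joint speeds; "effort": joint torques, N m; "tool_pos": TCP position; "tool_rot": TCP orientation; "force": force on the tool from outside, world axes, zero at the start; "wrist_torque": the same for the moment, N m; "grip_width": finger opening in m; "grasp_force": force on a finger pad.
Only numpy, scipy, OpenCV 4.12 (cv2) and the standard library are available. Lean on these libraries where they do the work, as an engineer would, in place of code of your own. Each camera call takes 0.05 s, during which the arm holds its last target. There are 200 camera calls.

## Working session

There is one attempt and no reset: what is moved stays moved. The work goes in short steps, Python scripts to look and compute and a shell command to move; the robot and the scene stay as the last step left them, time stands still between calls to the robot, and variables do not carry over. Pictures are saved under pics/ and viewed, at most 10 in all, crops included, and the job is handed in when it is done.

```bash
mkdir -p pics
cat > h.py <<'E'
import numpy as np, cv2
from cell import env
def save(n,f):
    c=env.read_camera(n); cv2.imwrite(f'pics/{f}.png',c['frame'][:,:,::-1]); np.savez(f'{f}.npz',**c); return c
def pts(c):
    K=np.array(c['K'],float);h,w=c['z_map'].shape
    u,v=np.meshgrid(np.arange(w),np.arange(h))
    n=cv2.undistortPoints(np.stack([u,v],-1).reshape(-1,1,2).astype(float),K,np.array(c['D'],float)).reshape(h,w,2)
    z=c['z_map']; P=np.dstack([n*z[...,None],z]); R=cv2.Rodrigues(np.array(c['rvec'],float))[0]
    return (P-np.array(c['tvec']).ravel())@R
E
python3 - <<'E'
from h import *
a=save('top','top1');b=save('scene','scene1')
cv2.imwrite('pics/both1.png',cv2.resize(np.hstack([a['frame'],b['frame']])[:,:,::-1],(800,300)))
o=env.get_obs();print(o['tool_pos'],o['tool_rot'],o['force'],env.grip_point_offset)
E
```

```text
[ 0.14278516 -0.63363081  0.22159418] [-1.79904301e+02  6.40850551e-03  1.27064364e+01] [-0.18796447  0.27943056  0.38788796] 0.0187
```

View pics/top1.png

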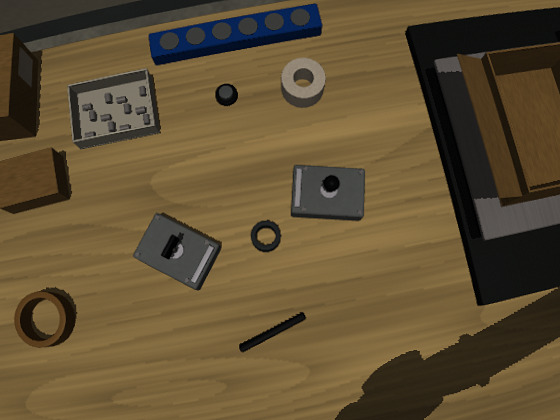

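View pics/scene1.png

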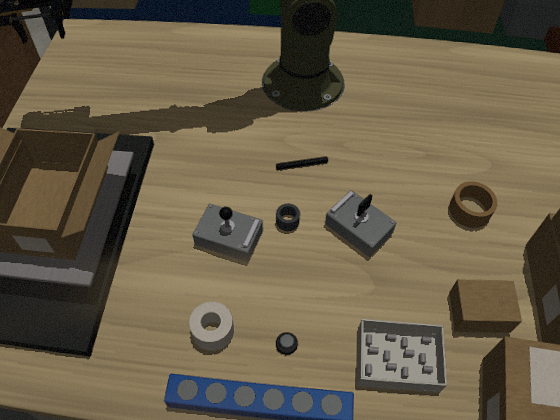

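The top view shows the paddle box at about (178,251), with its paddle at (172,245) and its bar at (202,264). The ball lever's box is at (328,192). Next I'll measure these from depth.

Run:
```python
from h import *
c=dict(np.load('top1.npz'));P=pts(c)
for (u,v) in [(178,251),(202,264),(172,245),(328,192),(331,183),(272,236),(100,330)]: print(u,v,P[v,u].round(4))
s=P[205:295,125:230].reshape(-1,3)
for lo,hi,n in [(.04,.049,'top'),(.0505,.058,'bar'),(.085,.125,'paddle')]:
    q=s[(s[:,2]>lo)&(s[:,2]<hi)]; r=cv2.minAreaRect((q[:,:2]*1000).astype(np.float32)); print(n,len(q),q.mean(0).round(4),r)
```

```text
178 251 [0.4699 0.1522 0.0492]
202 264 [0.4392 0.1142 0.0525]
172 245 [0.4746 0.153  0.0958]
328 192 [ 0.5219 -0.126   0.0529]
331 183 [ 0.5245 -0.1266  0.1081]
272 236 [ 0.4719 -0.0149 -0.0013]
100 330 [ 0.3608  0.3274 -0.002 ]
top 3102 [0.4742 0.1596 0.045 ] ((473.52740478515625, 158.1083984375), (130.93295288085938, 90.51325225830078), 52.40386199951172)
bar 260 [0.4435 0.1183 0.0536] ((455.5080871582031, 134.42648315429688), (61.22056579589844, 70.0387191772461), 51.98634338378906)
paddle 187 [0.4727 0.1565 0.1043] ((473.70281982421875, 157.74632263183594), (9.482034683227539, 39.008628845214844), 54.64809036254883)
```

```bash
python3 - <<'E'
from h import *
for n in ('top1','scene1'):
    P=pts(dict(np.load(n+'.npz'))).reshape(-1,3)
    for z in (.1,.15,.2):
        q=P[(P[:,2]>z)&(P[:,0]>.1)&(P[:,0]<.9)&(abs(P[:,1])<.75)]
        print(n,z,len(q),q.min(0) if len(q) else '',q.max(0) if len(q) else '')
        for y0 in np.arange(-.7,.7,.1):
            r=q[(q[:,1]>=y0)&(q[:,1]<y0+.1)]
            if len(r): print('  y',y0.round(1),'x',r[:,0].min().round(2),r[:,0].max().round(2),'z',r[:,2].max().round(2))
E
python3 -m creep '{"translation":[[0.42,-0.23,-0.08],[0.42,-0.23,-0.08],[0.42,-0.23,-0.08]],"turn":[[0,0,0],[0,0,0],[0,0,0]],"grip":[0,0,0]}'
```

```text
top1 0.1 13990 [ 0.32892225 -0.58897225  0.10000052] [0.89981221 0.43448152 0.98172976]
  y -0.6 x 0.39 0.67 z 0.21
  y -0.5 x 0.38 0.71 z 0.21
  y -0.4 x 0.38 0.72 z 0.22
  y -0.2 x 0.51 0.54 z 0.11
  y -0.0 x 0.33 0.33 z 0.98
  y 0.1 x 0.46 0.49 z 0.11
  y 0.3 x 0.84 0.9 z 0.12
  y 0.4 x 0.75 0.9 z 0.12
top1 0.15 6948 [ 0.32892225 -0.57864033  0.15004653] [0.67115038 0.0025597  0.98172976]
  y -0.6 x 0.66 0.67 z 0.21
  y -0.5 x 0.43 0.67 z 0.21
  y -0.4 x 0.43 0.67 z 0.22
  y -0.0 x 0.33 0.33 z 0.98
top1 0.2 3695 [ 0.32892225 -0.55118777  0.20001782] [0.67115038 0.0025597  0.98172976]
  y -0.6 x 0.66 0.67 z 0.21
  y -0.5 x 0.43 0.67 z 0.21
  y -0.4 x 0.43 0.67 z 0.22
  y -0.0 x 0.33 0.33 z 0.98
scene1 0.1 18133 [ 0.10386719 -0.71200792  0.10000129] [0.8999696  0.55239971 0.35051397]
  y -0.7 x 0.12 0.51 z 0.35
  y -0.6 x 0.1 0.72 z 0.34
  y -0.5 x 0.41 0.72 z 0.21
  y -0.4 x 0.4 0.72 z 0.22
  y -0.2 x 0.52 0.54 z 0.11
  y 0.1 x 0.46 0.49 z 0.11
  y 0.3 x 0.81 0.9 z 0.12
  y 0.4 x 0.76 0.9 z 0.12
  y 0.5 x 0.48 0.82 z 0.17
scene1 0.15 7713 [ 0.10386719 -0.71200792  0.15001843] [0.67582289 0.5407687  0.35051397]
  y -0.7 x 0.12 0.51 z 0.35
  y -0.6 x 0.1 0.68 z 0.34
  y -0.5 x 0.43 0.67 z 0.21
  y -0.4 x 0.43 0.67 z 0.22
  y 0.5 x 0.5 0.54 z 0.17
scene1 0.2 3445 [ 0.10386719 -0.71200792  0.20000325] [ 0.67448179 -0.35589474  0.35051397]
  y -0.7 x 0.12 0.47 z 0.35
  y -0.6 x 0.1 0.67 z 0.34
  y -0.5 x 0.43 0.67 z 0.21
  y -0.4 x 0.43 0.67 z 0.22
time_s: 0.48
tool_pos: [0.2298, -0.557, 0.2414]
tool_rot: [-179.9, 0.0, 12.7]
force: [-0.2, -0.6, 1.2]
grip_width: 0.0646
grasp_force: 0.0
```

```bash
python3 -m creep '{"translation":[[0.52,-0.39,-0.25],[0.52,-0.39,-0.25],[0.52,-0.39,-0.15],[0.52,-0.39,-0.1],[0.52,-0.39,0]],"turn":[[0,0,0],[0,0,0],[0,0,0],[0,0,0],[0,0,0]],"grip":[0,0,0,0,0]}'
```

```text
time_s: 1.1
tool_pos: [0.3988, -0.3588, 0.3023]
tool_rot: [179.9, -0.0, 12.7]
force: [-0.4, 0.0, -0.2]
grip_width: 0.0149
grasp_force: 0.0
```

```bash
python3 -m creep '{"translation":[[0.28,-0.65,0],[0.28,-0.65,0],[0.28,-0.65,0],[0.28,-0.65,0],[0.28,-0.65,0]],"turn":[[0,0,0],[0,0,0],[0,0,0],[0,0,0],[0,0,0]],"grip":[0,0,0,0,0]}'
python3 -m creep '{"translation":[[0.28,-0.65,0],[0.28,-0.65,0.2],[0.28,-0.65,0.3],[0.28,-0.65,0.3],[0.28,-0.65,0.2]],"turn":[[0,0,0],[0,0,0],[0,0,0],[0,0,0],[0,0,0]],"grip":[0,0,0,0,0]}'
python3 -m creep '{"translation":[[0,0,0],[0,0,0],[0,0,0],[0,0,0],[0,0,0]],"turn":[[0,0,-0.055],[0,0,-0.055],[0,0,-0.055],[0,0,-0.055],[0,0,0]],"grip":[0,0,0,0,0]}'
python3 - <<'E'
from h import *
c=save('wrist','w1');P=pts(c).reshape(-1,3)
m=(abs(P[:,0]-.4735)<.08)&(abs(P[:,1]-.158)<.09)
s=P[m]
for lo,hi,n in [(.04,.049,'top'),(.0505,.058,'bar'),(.09,.125,'paddle')]:
    q=s[(s[:,2]>lo)&(s[:,2]<hi)]
    if len(q): print(n,len(q),cv2.minAreaRect((q[:,:2]*1000).astype(np.float32)))
o=env.get_obs();p=o['tool_pos'];print(p,o['tool_rot'])
d=np.array([-.61,-.792]);r=p[:2]-[.4735,.158];print('along d',r@d,'cross',r@[-d[1],d[0]])
E
```

```text
time_s: 1.72
tool_pos: [0.4497, -0.08, 0.3015]
tool_rot: [180.0, 0.0, 12.7]
force: [1.0, -0.7, 0.4]
grip_width: 0.0003
grasp_force: 0.0
time_s: 2.35
tool_pos: [0.5016, 0.1974, 0.2206]
tool_rot: [179.9, 0.0, 12.7]
force: [0.2, -0.6, 1.0]
grip_width: 0.0007
grasp_force: 0.0
time_s: 2.98
tool_pos: [0.5016, 0.1963, 0.2213]
tool_rot: [-180.0, 0.0, 52.2]
force: [0.6, 0.5, -0.4]
grip_width: 0.0002
grasp_force: 0.0
top 5145 ((491.8584289550781, 183.01907348632812), (67.63346862792969, 89.8820571899414), 52.492244720458984)
bar 26 ((475.97735595703125, 160.3824920654297), (3.3785037994384766, 12.88343334197998), 60.25598907470703)
[0.50166712 0.19623157 0.22138889] [-1.79978122e+02  2.91026888e-02  5.21166633e+01]
along d -0.04746134919653859 cross -0.001012902881979172
```

View pics/w1.png

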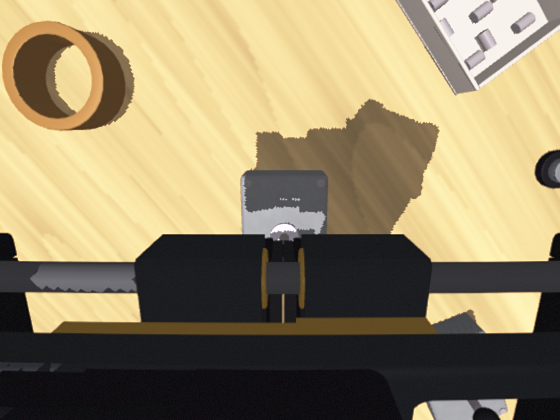

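The wrist view shows the box end centred under the fingers, around (285,200), and its yaw matches the tool. I'll come down behind the paddle and then push.

```bash
python3 -m creep '{"translation":[[0,0,0.425],[0,0,0.425],[0,0,0.425],[0,0,0.425],[0,0,0]],"turn":[[0,0,0],[0,0,0],[0,0,0],[0,0,0],[0,0,0]],"grip":[0,0,0,0,0]}'
python3 -m creep '{"translation":[[-0.1,0,0],[-0.1,0,0],[-0.1,0,0],[-0.1,0,0],[0,0,0]],"turn":[[0,0,0],[0,0,0],[0,0,0],[0,0,0],[0,0,0]],"grip":[0,0,0,0,0]}'
python3 -m creep '{"translation":[[-0.05,0,0],[-0.05,0,0],[-0.05,0,0],[-0.05,0,0],[0,0,0]],"turn":[[0,0,0],[0,0,0],[0,0,0],[0,0,0],[0,0,0]],"grip":[0,0,0,0,0]}'
python3 - <<'E'
from h import *
save('scene','s2');save('top','t2')
a=cv2.imread('pics/s2.png')[150:290,270:470];b=cv2.imread('pics/t2.png')[180:320,100:300]
cv2.imwrite('pics/c2.png',cv2.resize(np.hstack([a,b]),(800,280)))
E
```

```text
time_s: 3.65
tool_pos: [0.4997, 0.1955, 0.0834]
tool_rot: [-179.8, 0.2, 52.2]
force: [-0.2, 0.0, 0.3]
grip_width: 0.0005
grasp_force: 0.0
time_s: 4.28
tool_pos: [0.4822, 0.1701, 0.0859]
tool_rot: [179.9, 0.0, 52.2]
force: [0.4, 0.1, -0.4]
grip_width: 0.0006
grasp_force: 0.0
time_s: 4.9
tool_pos: [0.4725, 0.1585, 0.0858]
tool_rot: [180.0, -0.0, 52.3]
force: [1.9, 2.7, -0.8]
grip_width: 0.0003
grasp_force: 1.5
```

View pics/c2.png

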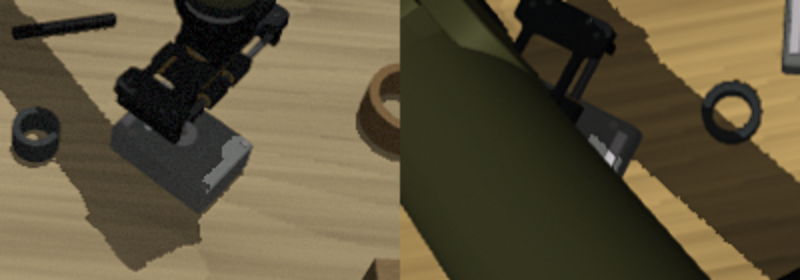

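The paddle is touching and leaning towards the bar, with about 3.3 N on the tool. I'll push in small steps until the stop shows as a sharp rise in force.

```bash
for i in 1 ; do python3 -m creep '{"translation":[[-0.03,0,0],[-0.03,0,0],[0,0,0]],"turn":[[0,0,0],[0,0,0],[0,0,0]],"grip":[0,0,0]}'; done
python3 -m creep '{"translation":[[-0.025,0,0],[0,0,0]],"turn":[[0,0,0],[0,0,0]],"grip":[0,0]}'
python3 -m creep '{"translation":[[-0.025,0,0],[0,0,0]],"turn":[[0,0,0],[0,0,0]],"grip":[0,0]}'
```

```text
time_s: 5.38
tool_pos: [0.4695, 0.1547, 0.0858]
tool_rot: [-180.0, -0.0, 52.3]
force: [2.8, 5.1, -0.7]
grip_width: 0.0005
grasp_force: 1.8
time_s: 5.62
tool_pos: [0.4683, 0.1531, 0.0858]
tool_rot: [-180.0, -0.0, 52.3]
force: [2.6, 4.6, -0.1]
grip_width: 0.0009
grasp_force: 2.0
time_s: 5.88
tool_pos: [0.4677, 0.1523, 0.0861]
tool_rot: [180.0, -0.1, 52.3]
force: [4.0, 4.5, -1.1]
grip_width: 0.0004
grasp_force: 2.6
```

```bash
for i in 1; do python3 -m creep '{"translation":[[-0.025,0,0],[0,0,0]],"turn":[[0,0,0],[0,0,0]],"grip":[0,0]}'; done
python3 -m creep '{"translation":[[-0.025,0,0],[0,0,0]],"turn":[[0,0,0],[0,0,0]],"grip":[0,0]}'
```

```text
time_s: 6.12
tool_pos: [0.4674, 0.1519, 0.0865]
tool_rot: [179.9, -0.3, 52.3]
force: [4.9, 7.0, -1.3]
grip_width: 0.0003
grasp_force: 3.7
time_s: 6.38
tool_pos: [0.4672, 0.1516, 0.087]
tool_rot: [179.9, -0.5, 52.4]
force: [7.3, 9.5, -1.9]
grip_width: 0.0004
grasp_force: 4.8
```

Motion has stalled while the force has risen to 12 N, against about 5 N of spring, so this is the stop. I'll add a small nudge, hold for about 2 s, then retreat.

```bash
python3 -m creep '{"translation":[[-0.02,0,0],[0,0,0],[0,0,0],[0,0,0],[0,0,0]],"turn":[[0,0,0],[0,0,0],[0,0,0],[0,0,0],[0,0,0]],"grip":[0,0,0,0,0]}'
python3 - <<'E'
from h import *
c=save('wrist','w3');save('scene','s3')
a=cv2.imread('pics/s3.png')[150:290,270:470];cv2.imwrite('pics/c3.png',np.hstack([cv2.resize(a,(400,280)),cv2.resize(cv2.imread('pics/w3.png'),(373,280))]))
E
for i in 1 2; do python3 -m creep '{"translation":[[0,0,0],[0,0,0],[0,0,0],[0,0,0],[0,0,0]],"turn":[[0,0,0],[0,0,0],[0,0,0],[0,0,0],[0,0,0]],"grip":[0,0,0,0,0]}'; done
```

```text
time_s: 7.0
tool_pos: [0.467, 0.1513, 0.0874]
tool_rot: [179.9, -0.6, 52.4]
force: [8.4, 12.0, -1.6]
grip_width: 0.0004
grasp_force: 5.7
time_s: 7.72
tool_pos: [0.467, 0.1513, 0.0874]
tool_rot: [179.9, -0.6, 52.4]
force: [8.2, 12.2, -2.3]
grip_width: 0.0002
grasp_force: 5.7
time_s: 8.35
tool_pos: [0.467, 0.1513, 0.0874]
tool_rot: [179.9, -0.6, 52.4]
force: [8.6, 11.0, -1.6]
grip_width: 0.0002
grasp_force: 5.7
```

View pics/c3.png

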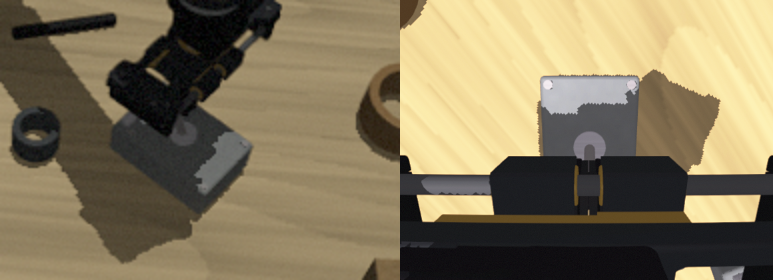

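The view shows the rod leaning over towards the bar, and the force held steady at about 14 N for over 1.3 s. Now I'll back off and lift clear.

```bash
python3 -m creep '{"translation":[[0.08,0,0],[0.1,0,0],[0.1,0,0],[0.1,0,0],[0.1,0,0]],"turn":[[0,0,0],[0,0,0],[0,0,0],[0,0,0],[0,0,0]],"grip":[0,0,0,0,0]}'
python3 -m creep '{"translation":[[0.2,0,0],[0.2,0,-0.1],[0,0,-0.5],[0,0,-0.5],[0,0,-0.5]],"turn":[[0,0,0],[0,0,0],[0,0,0],[0,0,0],[0,0,0]],"grip":[0,0,0,0,0]}'
python3 -m creep '{"translation":[[0.6,0,-0.3],[0.6,0,-0.3],[0.6,0,0],[0,0,0],[0,0,0]],"turn":[[0,0,0],[0,0,0],[0,0,0],[0,0,0],[0,0,0]],"grip":[0,0,0,0,0]}'
python3 - <<'E'
from h import *
s=save('scene','s4')
cv2.imwrite('pics/c4.png',cv2.resize(cv2.imread('pics/s4.png')[150:290,180:420],(800,467)))
P=pts(s)[170:260,320:420].reshape(-1,3);q=P[(P[:,2]>.085)&(P[:,2]<.125)&(abs(P[:,0]-.4735)<.05)&(abs(P[:,1]-.158)<.05)]
print(len(q),q.mean(0),q[:,2].max())
E
```

```text
time_s: 8.98
tool_pos: [0.4868, 0.1771, 0.085]
tool_rot: [-180.0, 0.1, 52.3]
force: [-0.0, 0.8, -0.8]
grip_width: 0.0003
grasp_force: 0.0
time_s: 9.6
tool_pos: [0.5064, 0.2026, 0.2145]
tool_rot: [-180.0, 0.1, 52.3]
force: [0.5, -0.3, -0.4]
grip_width: 0.0005
grasp_force: 0.0
time_s: 10.22
tool_pos: [0.5942, 0.3165, 0.2607]
tool_rot: [-180.0, 0.1, 52.3]
force: [0.1, -0.1, -1.2]
grip_width: 0.0003
grasp_force: 0.0
132 [0.47841448 0.15438082 0.10161982] 0.11175109001196533
```

View pics/c4.png

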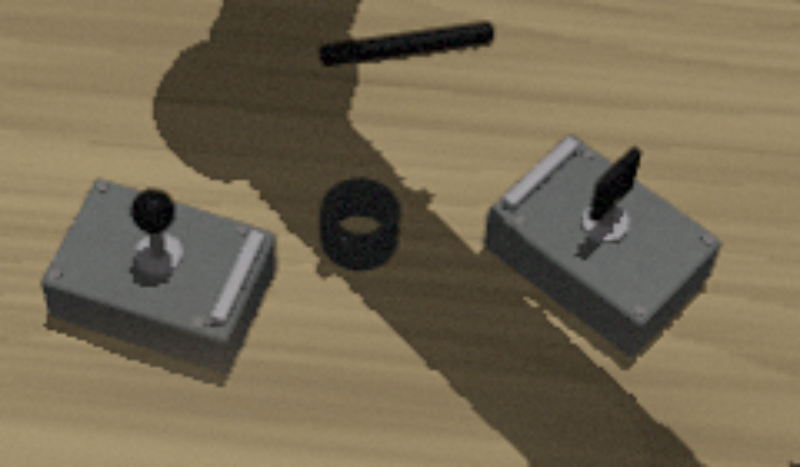

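The paddle at (615,185) stands upright again with its top at 0.11 m. The ball lever at (153,212) is untouched, and the arm is clear of both boxes.

```bash
python3 -c "
from cell import env
print(env.sign_off())"
```

```text
the job is handed in; nothing more can be done
None
```

I pushed the paddle to the stop at the raised-bar end, held it there for over 1.3 s, and released it; it sprang back upright, the ball lever was not touched, and the job was handed in at about 10 s.

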